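Find the loose gate leaf in the tote and hang it on the roller frame

ROBOT

A 6-joint arm with a two-finger parallel gripper is mounted at the origin on the work surface. World frame = base frame: x ahead of the robot, y to its left, z up, the work surface at z = 0. Lengths are in m, angles in rad, forces in N, time in s.
With the tool pointing down it reaches from about 0.3 to 0.775 m from the base axis. Payload 14.6 kg.
Tool frame: the origin (TCP) lies at the very end of the fingers, on their centre line; the grasp point (between the pads) lies 19 mm behind it; z points along the fingers, x is the direction in which the jaws open and shut, and the axes are right-handed (so a half turn about z gives the same grasp; the last joint's range is limited). The gripper opens to 94 mm and grips with 3 to 60 N. Pads are 16 mm wide; open, the fingers measure 119 mm over their backs; the gripper's body (75 mm by 177 mm) begins 78 mm behind the grasp point.
Start: joints at [1.192, 0.3, 1.521, -0, 1.321, -0.067], TCP at [0.169, 0.523, 0.205] pointing down, gripper open.
Joint ranges: [-3.03, 3.03], [-0.79, 2.21], [0.23, 2.52], [-1.04, 4.18], [0, 3.07], [-2.55, 2.55]. Speed limits (rad/s): [2.22, 2.22, 2.57, 3.14, 3.14, 3.14].

INTERFACE

Orientations are given as [roll, pitch, yaw] about the fixed x, y, z axes, in that order (R = Rz(yaw) Ry(pitch) Rx(roll)).
In Python, from station import ctrl gives the robot as it stands.
- The arm moves only by the shell command python3 -m inch 'ROWS' [FORCE]. ROWS is JSON, one flat list of numbers, 7 for each row, row after row: the shift along the tool's x, y, z in cm, then the turn, a rotation vector about the tool's x, y, z in rad, then the opening, from 0 (shut) to 1 (fully open). In form: [tx, ty, tz, wx, wy, wz, claw, tx, ty, tz, wx, wy, wz, claw, ...]. A call has 1 to 20 rows; each row shifts and turns the commanded pose from where the row before left it, along the tool's axes as they then stand; what a row does not reach is not made up. A row lasts 1/8 s, in which the tool goes at most 62.5 mm and 10.7 degrees, less where a joint would pass 70% of its speed; a pose out of reach is approached as far as the arm can. A call is refused whole if a number of a shift passes 6.25 or a number of a turn 0.188, either way. A call with a gripper value outside its range is refused whole. The fingers move at their own pace and stop on an object; FORCE is the grip in N (left out, the last holds). Time passes only in rows, so rows that do not move let the fingers close. It gives the time, the measured TCP pose, the force and the opening at its end, in the units of the state.
- ctrl.get_obs(): the state, without advancing time (a new reading comes with each control period).
- ctrl.camera(name): name is "scene" or "top" or "wrist"; returns (picture, depth): 480x640x3 uint8, red, green, blue; 480x640 float32, m along the optical axis (not along the pixel's ray), 0 where there is no reading.
- ctrl.camera_params(name): a dict with "vertical_fov" (degrees; the focal length in pixels is half the picture's height over the tangent of half this angle, whatever the lens; pixels are square), "cx", "cy" (the principal point, pixels), "distortion" ([k1, k2, p1, p2, k3] as OpenCV has them; the pictures are not rectified), "camera_from_world" (4x4, takes a point from world to camera coordinates); the wrist camera has in their place "mount" (4x4, takes a point from camera to tool coordinates, whose origin is the TCP and whose axes are the tool frame's). Camera axes: x right, y down, z forward; pixel columns grow to the right and rows downward; lengths in m; the calibration is good to about 2 mm. A picture is of the moment at which its call begins: read the wrist's pose just before it. camera_params takes no time and is no camera call.
- ctrl.hand_in(): hands the job in, once; it reports no verdict.
Trained networks look in the newest picture that a camera, given by its name, has taken for a name from the list of things; names that differ only in an ending like _2 or _b are one class to them, and where a whole thing is asked for, a point or a joint stands for the part that bears it (a point fixed in the world has none). Each returns a list of dicts, best first, with "score" (0 to 1); they miss things now and then, are a little off and sometimes report something else, mostly with a low value. They report only what shows in the picture. A call takes as long as a camera call. They do not tell look-alikes from the thing itself.
- ctrl.spot_in(camera, label): "bbox" ([centre column, centre row, width, height] in pixels, round what is visible of it).
- ctrl.place_of(camera, label): "centre" ([column, row] in pixels: a listed point, or the origin of a listed thing).
The state is a dict: "time_s": time; "qpos": joint angles; "joint_vel": joint speeds; "tau": joint torques, N m; "ee_pos": TCP position; "eef_rot": TCP orientation; "force": force on the tool from outside, world axes, zero at the start; "moment": the same for the moment, N m; "grip_width": finger opening in m.
Only numpy, scipy, OpenCV 4.12 (cv2) and the standard library are available. Lean on these libraries where they do the work, as an engineer would, in place of code of your own. Each camera call takes 0.05 s, during which the arm holds its last target. There are 200 camera calls.

TASK

Three of the four matching gate leaves in the grey tote are still fastened to its floor and one is loose, but they look the same: feel for the loose one and lift it out. Hang it on the roller frame, with both its sockets over the two upright pintles and fully down on the shoulders, and let go. Leave the fastened leaves where they are and do not disturb the other things on the bench.

Things in the scene. Friction and masses are not known exactly. Their poses are not given: they have to be found in the camera images.
- leaf_a: gate leaf, one of four alike: aluminium bar 150 mm long (x), 36 wide (y), 24 high; on its middle an upright fin to hold it by, 50 mm long (x), 12 thick (y), from 24 to 60 mm above the underside. Two hinge sockets: round 13.5 mm holes right through from top to bottom, on the centre line 58 mm either side of the middle. Symmetric end for end. Origin: centre of the underside, z up. 0.2 to 0.36 kg
- leaf_b: gate leaf, just as leaf_a. Of the four, three are held to the tote's floor by hidden headed studs: they give about 2 mm upward and 1 to 3 mm sideways, then stop hard. One, any of the four, is held by nothing and lifts freely. They cannot be told apart by sight
- leaf_c: gate leaf, just as leaf_a; it may be the loose one or a fastened one
- leaf_d: gate leaf, just as leaf_a; it may be the loose one or a fastened one
- tote: open grey opaque plastic tote, fixed to the table, 210 mm (x) by 286 mm (y), 55 mm high, walls and floor 5 mm thick. Origin: centre of the underside. The four leaves stand on its floor (5 mm above the table) in any order, side by side at 62 mm pitch along its y, their x along its x; 27 mm of floor is free outside each outer leaf
- seat (a point): on the fixed aluminium roller frame: midway between its two pintles, level with the shoulders (50 mm above the table) that carry the leaf's underside; x along the line of the pintles. Pintles: upright 10 mm pins, 58 mm either side along x, 21 mm tall, top 7 mm tapered to 4 mm. End plates 80 mm high stand 120 mm off at +x and -x, two rollers 64 mm high 75 and 120 mm off at +y
- wrench: steel wrench, 160 mm, lying between the tote and the frame; a bystander, leave it alone
- screwdriver: screwdriver, 190 mm, lying beyond the right side of the tote; a bystander, leave it alone
- reel: black empty reel, 90 mm across and 40 mm high; a bystander, leave it alone
- oil_bottle: white bottle, 48 mm across, 120 mm high; a bystander, leave it alone
- collar: steel ring, 60 mm across, 25 mm high; a bystander, leave it alone
- side_plate: flat aluminium plate, 160 x 90 x 12 mm; a bystander, leave it alone
Not all that is in view belongs to the job. Leave any green or purple look-alike of the leaf_c alone.

How it is judged:
By the outcome, as a careful person would: the job done as asked, in the order asked, and still so for the second after the job is handed in, with the robot touching nothing.
It also fails if it takes over 64 s, if anything falls off the work surface, if the arm or the gripper's body presses on something with over 40 N, if the wrist force passes 120 N, or if a joint passes its speed limit or range.

## Working session

There is one attempt and no reset: what is moved stays moved. The work goes in short steps, Python scripts to look and compute and a shell command to move; the robot and the scene stay as the last step left them, time stands still between calls to the robot, and variables do not carry over. Pictures are saved under pics/ and viewed, about 8 in all and at most 12, crops included, and the job is handed in when it is done.

```bash
mkdir -p pics; ls
cat > h.py <<'E'
import numpy as np, cv2
from station import ctrl
from scipy.spatial.transform import Rotation as R
def KD(p):
    f=240/np.tan(np.radians(p["vertical_fov"])/2)
    return np.array([[f,0,p["cx"]],[0,f,p["cy"]],[0,0,1]]),np.array(p["distortion"],float)
def cam(name):
    """returns img, depth, K, D, world_from_cam"""
    o=ctrl.get_obs(); im,d=ctrl.camera(name); p=ctrl.camera_params(name); K,D=KD(p)
    if "mount" in p:
        T=np.eye(4); T[:3,:3]=R.from_euler('xyz',o["eef_rot"]).as_matrix(); T[:3,3]=o["ee_pos"]
        W=T@np.array(p["mount"])
    else: W=np.linalg.inv(np.array(p["camera_from_world"]))
    return im,d,K,D,W
def ray(px,K,D,W):
    u=cv2.undistortPoints(np.array(px,float).reshape(-1,1,2),K,D).reshape(-1,2)
    return np.c_[u,np.ones(len(u))]@W[:3,:3].T, W[:3,3]
def onz(px,z,K,D,W):
    d,c=ray(px,K,D,W); return c+d*((z-c[2])/d[:,2])[:,None]
def cloud(d,K,D,W):
    v,u=np.mgrid[0:480,0:640]
    r=cv2.undistortPoints(np.stack([u,v],-1).reshape(-1,1,2).astype(float),K,D).reshape(-1,2)
    P=np.c_[r,np.ones(len(r))]*d.reshape(-1,1)
    return (P@W[:3,:3].T+W[:3,3]).reshape(480,640,3)
def save(n,im): cv2.imwrite(f"pics/{n}.png",cv2.cvtColor(im,cv2.COLOR_RGB2BGR))
E
python3 - <<'E'
from h import *
o=ctrl.get_obs(); print({k:np.round(v,3).tolist() for k,v in o.items()})
im,d,K,D,W=cam("top"); save("top",im); np.savez("top.npz",im=im,d=d,K=K,D=D,W=W)
print(W.round(3).tolist(),K[0,0],D)
for l in ["leaf_a","tote","seat"]:
    for f in (ctrl.spot_in,ctrl.place_of):
        print(l,[(np.round(x.get("bbox",x.get("centre")),1).tolist(),round(x["score"],2)) for x in f("top",l)])
print(ctrl.get_obs()["time_s"])
E
```

```text
pics
{'time_s': 0.0, 'qpos': [1.192, 0.3, 1.522, -0.0, 1.321, -0.067], 'joint_vel': [-0.001, 0.001, -0.001, -0.002, -0.001, -0.0], 'tau': [-0.0, -53.18, -35.272, 0.071, 0.025, -0.0], 'ee_pos': [0.169, 0.523, 0.205], 'eef_rot': [-3.142, 0.001, 1.259], 'force': [0.377, 0.597, 0.583], 'moment': [0.005, -0.031, 0.035], 'grip_width': 0.094}
[[-0.09, -0.972, 0.216, 0.238], [-0.996, 0.087, -0.023, 0.064], [0.004, -0.217, -0.976, 1.41], [0.0, 0.0, 0.0, 1.0]] 505.89506248953364 [-0.04009903  0.          0.          0.          0.        ]
leaf_a [([367.6, 226.3, 14.6, 51.4], 0.95), ([503.8, 322.6, 59.4, 16.9], 0.87), ([433.2, 313.2, 47.1, 44.3], 0.85), ([434.4, 229.9, 13.2, 53.5], 0.83), ([390.8, 224.8, 19.1, 54.5], 0.76), ([411.6, 226.2, 19.9, 45.7], 0.73)]
leaf_a [([388.2, 227.6], 0.95), ([369.7, 225.5], 0.8), ([405.6, 229.1], 0.68), ([499.4, 323.7], 0.64), ([435.4, 230.9], 0.58), ([432.2, 309.4], 0.56)]
tote [([403.4, 222.8, 110.5, 86.7], 0.57)]
tote [([398.4, 226.1], 0.93), ([371.6, 224.8], 0.63)]
seat [([229.9, 246.2, 77.5, 102.2], 0.82)]
seat [([250.5, 241.5], 0.82), ([367.8, 224.4], 0.25)]
0.35
```

Run:
```python
from h import *
z=np.load("top.npz"); im=z["im"]; save("top_z",cv2.resize(im[130:400,150:560],(800,527),interpolation=cv2.INTER_CUBIC))
P=cloud(z["d"],z["K"],z["D"],z["W"])
a=(z["K"],z["D"],z["W"])
for n,px,h in [("leafs",[[367.6,226.3],[390.8,224.8],[411.6,226.2],[434.4,229.9]],.065),("toteC",[[398,226]],0.0),("seat",[[250.5,241.5]],.05)]:
    print(n,onz(px,h,*a).round(3).tolist())
```

```text
leafs [[0.569, -0.09, 0.065], [0.568, -0.154, 0.065], [0.559, -0.211, 0.065], [0.543, -0.272, 0.065]]
toteC [[0.578, -0.185, 0.0]]
seat [[0.559, 0.234, 0.05]]
```

View pics/top_z.png

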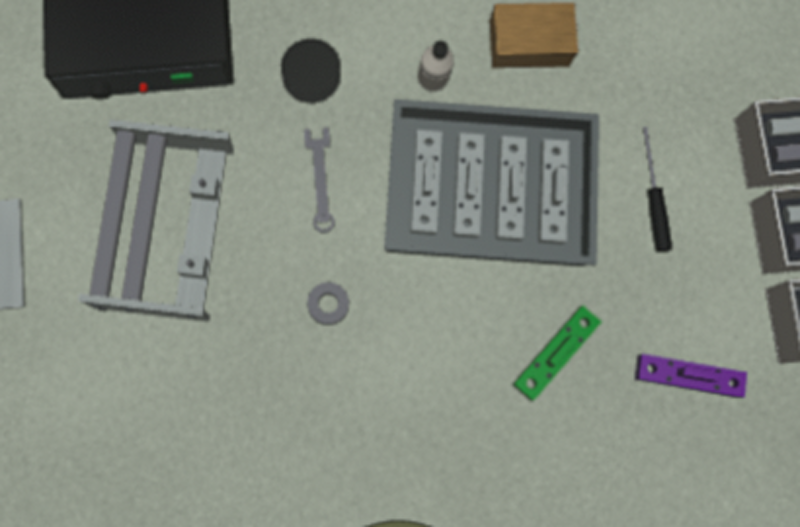

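The image shows four grey leaves in the tote, at crop pixels (427,181), (470,184), (513,188) and (555,190). The green one (558,352) and the purple one (690,376) are look-alikes and stay put. The frame's pintles are at (203,184) and (193,264). The wrench (320,180), collar (328,303) and reel (311,70) lie between the tote and the frame.

```bash
cat >> h.py <<'E'
def plan(p,yaw):
    """shift in the present tool axes and in the axes after the turn (cm); turn about tool z"""
    o=ctrl.get_obs(); A=R.from_euler('xyz',o["eef_rot"]); B=R.from_euler('xyz',[np.pi,0,yaw])
    d=np.array(p)-o["ee_pos"]
    print("t",round(o["time_s"],2),"pos",np.round(o["ee_pos"],4),"rot",np.round(o["eef_rot"],4))
    print("now-axes cm",(A.inv().apply(d)*100).round(2),"after-turn axes cm",(B.inv().apply(d)*100).round(2),"turn",(A.inv()*B).as_rotvec().round(4))
E
python3 - <<'E'
from h import *
p=ctrl.camera_params("wrist"); print(np.round(p["mount"],3).tolist(),p["vertical_fov"])
z=np.load("top.npz"); a=(z["K"],z["D"],z["W"])
c=lambda x,y:[150+x*410/800,130+y*270/527]
print(onz([c(203,184),c(193,264)],.071,*a).round(3), onz([c(429,140),c(424,225)],.029,*a).round(3))
plan([.56,.234,.25],np.pi/2-.1)
plan([.56,-.18,.30],np.pi/2-.05)
E
```

```text
[[1.0, 0.001, -0.002, -0.0], [-0.0, 0.97, 0.241, -0.071], [0.002, -0.241, 0.97, -0.18], [0.0, 0.0, 0.0, 1.0]] 68.24973895037044
[[0.601 0.219 0.071]
 [0.489 0.24  0.071]] [[ 0.649 -0.109  0.029]
 [ 0.524 -0.088  0.029]]
t 0.35 pos [0.1687 0.5234 0.2053] rot [-3.1416e+00  2.0000e-04  1.2590e+00]
now-axes cm [-15.54  46.12  -4.46] after-turn axes cm [-24.89  41.82  -4.47] turn [-0.000e+00  2.000e-04 -2.118e-01]
t 0.35 pos [0.1687 0.5234 0.2053] rot [-3.1416e+00  2.0000e-04  1.2590e+00]
now-axes cm [-54.95  58.82  -9.46] after-turn axes cm [-68.3   42.6   -9.47] turn [-1.000e-04  2.000e-04 -2.618e-01]
```

```bash
python3 -m inch '[0,0,0,0,0,-0.14,1,-2.2,4.2,-0.45,0,0,0,1,-2.2,4.2,-0.45,0,0,0,1,-2.2,4.2,-0.45,0,0,0,1,-2.2,4.2,-0.45,0,0,0,1,-2.2,4.2,-0.45,0,0,0,1,-2.2,4.2,-0.45,0,0,0,1,-2.2,4.2,-0.45,0,0,0,1,-2.2,4.2,-0.45,0,0,0,1,-2.2,4.2,-0.45,0,0,0,1,-2.2,4.2,-0.45,0,0,0,1,0,0,0,0,0,0,1,0,0,0,0,0,0,1]'
python3 - <<'E'
from h import *
im,d,K,D,W=cam("wrist"); save("w_seat",im); np.savez("ws.npz",im=im,d=d,K=K,D=D,W=W)
print([(x["centre"],round(x["score"],2)) for x in ctrl.place_of("wrist","seat")])
plan([.56,-.18,.28],np.pi/2-.17)
E
```

```text
time_s: 1.98
ee_pos: [0.5445, 0.2352, 0.2502]
eef_rot: [-3.141, 0.0, 1.399]
force: [0.8, 0.2, -0.2]
grip_width: 0.0941
[([317.0, 220.8], 0.76)]
t 2.08 pos [0.5442 0.2357 0.2504] rot [-3.1414 -0.      1.4001]
now-axes cm [-40.69   8.62  -2.96] after-turn axes cm [-40.7    8.59  -2.96] turn [-0.0002 -0.     -0.0007]
```

View pics/w_seat.png

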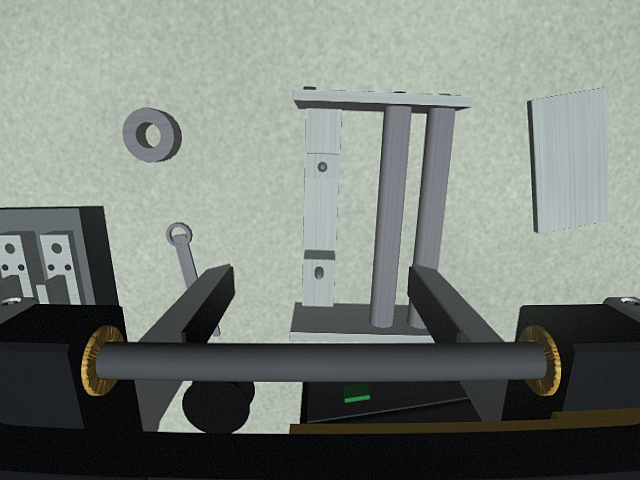

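The wrist view shows pintles at (322,167) and (319,272), rollers on their +y side at (393,215) and (433,215), and end plates at top and bottom. The collar, wrench and tote are on the left. I'll measure the pintles from the depth data, then move over the tote.

```bash
python3 - <<'E'
from h import *
z=np.load("ws.npz"); a=(z["K"],z["D"],z["W"]); P=cloud(z["d"],*a)
print("seat net",onz([[317,220.8]],.05,*a).round(4))
tips=[]
for (u,v) in [(322,167),(319,272)]:
    q=P[v-14:v+14,u-14:u+14]; print(np.round(np.percentile(q[...,2],[5,50,80,90,95,99]),3))
    m=q[...,2]>.056; t=q[m]; print(m.sum(), t.mean(0).round(4), np.median(t,0).round(4), t.min(0).round(4),t.max(0).round(4))
    t2=q[q[...,2]>.064]; print("top",len(t2),t2.mean(0).round(4)); tips.append(t2.mean(0))
m=z["im"][140:300,290:350]; save("pint",cv2.resize(m,(300,800)[0:1]+(800,)) if 0 else cv2.resize(m,(225,600),interpolation=cv2.INTER_CUBIC))
d=tips[1]-tips[0]; print("mid",((tips[0]+tips[1])/2).round(4),"len",np.linalg.norm(d[:2]).round(4),"yaw",np.arctan2(d[1],d[0]).round(4))
E
python3 -m inch '[-4,0.6,-0.2,0,0,0,1,-4,0.6,-0.2,0,0,0,1,-4,0.6,-0.2,0,0,0,1,-4,0.6,-0.2,0,0,0,1,-4,0.6,-0.2,0,0,0,1,-4,0.6,-0.2,0,0,0,1,-4,0.6,-0.2,0,0,0,1,-4,0.6,-0.2,0,0,0,1,-4,0.6,-0.2,0,0,0,1,-4,0.6,-0.2,0,0,0,1,0,0,0,0,0,0,1,0,0,0,0,0,0,1]'
python3 - <<'E'
from h import *
im,d,K,D,W=cam("wrist"); save("w_tote",im); np.savez("wt.npz",im=im,d=d,K=K,D=D,W=W)
print([(np.round(x["centre"],1).tolist(),round(x["score"],2)) for x in ctrl.place_of("wrist","leaf_a")])
E
```

```text
seat net [[0.5509 0.2291 0.05  ]]
[0.013 0.05  0.051 0.053 0.068 0.072]
75 [0.493  0.2444 0.0774] [0.4934 0.2443 0.0678] [0.4749 0.2394 0.0587] [0.4982 0.2488 0.4298]
top 71 [0.4932 0.2445 0.0783]
[0.012 0.05  0.051 0.055 0.066 0.072]
75 [0.5965 0.2229 0.09  ] [0.6047 0.2215 0.0664] [0.4749 0.216  0.0564] [0.6111 0.247  0.4298]
top 56 [0.594  0.2234 0.1002]
mid [0.5436 0.234  0.0893] len 0.1031 yaw -0.2069
time_s: 3.58
ee_pos: [0.5357, -0.1683, 0.2705]
eef_rot: [-3.142, -0.0, 1.4]
force: [0.1, 0.3, 0.5]
grip_width: 0.094
[([62.7, 36.3], 0.77), ([285.8, 239.2], 0.73), ([240.3, 238.6], 0.71), ([212.7, 46.3], 0.64), ([333.0, 237.1], 0.59), ([497.1, 236.9], 0.47)]
```

View pics/w_tote.png

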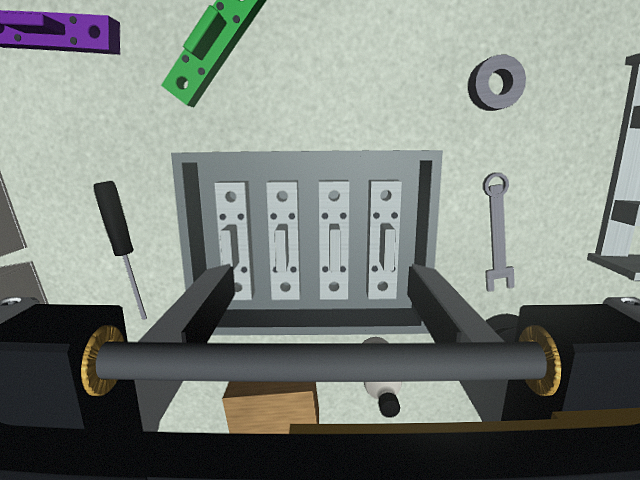

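View pics/pint.png

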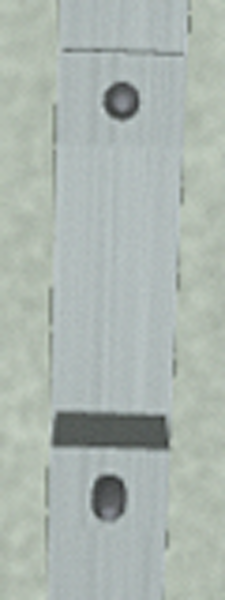

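The wrist view shows the tote with its four grey leaves at x≈231, 282, 334 and 385 (y≈240). The green and purple look-alikes are outside it, at (210,45) and (60,35). Both pintles are clear in the crop. Next I'll compute the fin positions and clean up the pintle estimate.

Run:
```python
from h import *
z=np.load("ws.npz"); a=(z["K"],z["D"],z["W"]); P=cloud(z["d"],*a)
T=[]
for (u,v) in [(322,167),(319,272)]:
    q=P[v-14:v+14,u-14:u+14].reshape(-1,3); t=q[(q[:,2]>.058)&(q[:,2]<.08)]; s=t[t[:,2]>.0675]
    print(len(t),t.mean(0).round(4),len(s),s.mean(0).round(4)); T.append(s.mean(0))
T=np.array(T);d=T[1]-T[0];print("mid",T.mean(0).round(4),np.hypot(*d[:2]).round(4),np.arctan2(d[1],d[0]).round(4))
px=onz([[322.5,166.7],[319,270]],.071,*a); d=px[1]-px[0]; print("tip px",px.round(4).tolist(),px.mean(0).round(4),np.hypot(*d[:2]).round(4),np.arctan2(d[1],d[0]).round(4))
z=np.load("wt.npz"); a=(z["K"],z["D"],z["W"]); P=cloud(z["d"],*a)
yaw=[];
for u in (231,282,334,385):
    q=P[170:305,u-24:u+24].reshape(-1,3)
    b=q[(q[:,2]>.024)&(q[:,2]<.034)]; f=q[(q[:,2]>.06)&(q[:,2]<.07)]
    r=cv2.minAreaRect((b[:,:2]*1000).astype(np.float32)); 
    rf=cv2.minAreaRect((f[:,:2]*1000).astype(np.float32))
    print(u,"bar z",np.median(b[:,2]).round(4),np.round(r[0],1),np.round(r[1],1),round(r[2],1),"fin",len(f),f.mean(0).round(4),np.round(rf[0],1),np.round(rf[1],1),round(rf[2],1))
g=[[231,195.5],[236.5,286.5],[282,196],[285.5,287],[334,195.5],[334,287],[386,195.5],[383,287]]
h=onz(g,.029,*a).reshape(-1,2,3)
for p,q in h: print("holes mid",((p+q)/2).round(4),np.hypot(*(q-p)[:2]).round(4),np.arctan2((q-p)[1],(q-p)[0]).round(4))
```

```text
73 [0.4935 0.2443 0.0678] 38 [0.4938 0.2442 0.07  ]
64 [0.6053 0.2212 0.0666] 25 [0.6056 0.221  0.0702]
mid [0.5497 0.2326 0.0701] 0.1142 -0.2045
tip px [[0.4934, 0.245, 0.071], [0.6, 0.2229, 0.071]] [0.5467 0.234  0.071 ] 0.1089 -0.2049
231 bar z 0.0294 [ 560.8 -283. ] [ 35.8 150.2] 80.8 fin 360 [ 0.5557 -0.2812  0.065 ] [ 557.  -281.9] [12.  41.7] 81.5
282 bar z 0.0294 [ 570.3 -222.1] [ 36.3 148.5] 80.7 fin 448 [ 0.5696 -0.2215  0.065 ] [ 570.7 -222. ] [12.  49.5] 80.9
334 bar z 0.0293 [ 580.9 -160.9] [ 35.9 148.8] 80.3 fin 420 [ 0.5798 -0.1609  0.0651] [ 580.6 -161. ] [10.4 49.2] 80.9
385 bar z 0.0291 [591.  -99.7] [ 36.6 150. ] 80.6 fin 459 [ 0.5896 -0.1     0.0647] [590.4 -99.6] [12.4 48.8] 80.8
holes mid [ 0.5599 -0.2823  0.029 ] 0.1164 -0.1717
holes mid [ 0.571  -0.2214  0.029 ] 0.1162 -0.1589
holes mid [ 0.5812 -0.1603  0.029 ] 0.1167 -0.1616
holes mid [ 0.5918 -0.0989  0.029 ] 0.1169 -0.1587
```

```bash
python3 -m inch '[0,0,0,0,0,-0.008,0.36,0.25,0.7,3,0,0,0,0.36,0.25,0.7,3,0,0,0,0.36,0.25,0.7,3,0,0,0,0.36,0.25,0.7,3,0,0,0,0.36,0.25,0.7,3,0,0,0,0.36,0.2,0.85,3,0,0,0,0.36,0,0,0,0,0,0,0.36,0,0,0,0,0,0,0.36]' 12
python3 - <<'E'
from h import *
plan([.581,-.161,.033],1.408)
im,d,K,D,W=cam("wrist"); P=cloud(d,K,D,W).reshape(-1,3)
f=P[(P[:,2]>.061)&(P[:,2]<.069)&(abs(P[:,1]+.161)<.025)&(abs(P[:,0]-.581)<.05)]
print(len(f),f.mean(0).round(4),np.round(cv2.minAreaRect((f[:,:2]*1000).astype(np.float32)),1) if 0 else cv2.minAreaRect((f[:,:2]*1000).astype(np.float32)))
E
```

```text
time_s: 4.8
ee_pos: [0.5813, -0.1622, 0.0917]
eef_rot: [3.14, 0.0, 1.407]
force: [1.0, -0.4, -0.2]
grip_width: 0.034
t 4.8 pos [ 0.5813 -0.1622  0.0917] rot [3.1403e+00 2.0000e-04 1.4075e+00]
now-axes cm [ 0.11 -0.05  5.87] after-turn axes cm [ 0.11 -0.05  5.87] turn [ 0.0013  0.0002 -0.0005]
1462 [ 0.5796 -0.1604  0.065 ] ((580.861083984375, -160.3927001953125), (11.533851623535156, 49.54993438720703), 80.41895294189453)
```

```bash
python3 -m inch '[0.15,0,2,0,0,0,0.36,0,0,2,0,0,0,0.36,0,0,1.7,0,0,0,0.36,0,0,0,0,0,0,0.36,0,0,0,0,0,0,0,0,0,0,0,0,0,0,0,0,0,0,0,0,0,0,0,0,0,0,0,0,0,0,0,0,0,0,0]' 12
python3 -m inch '[0,0,-0.2,0,0,0,0,0,0,-0.2,0,0,0,0,0,0,-0.1,0,0,0,0,0,0,0,0,0,0,0]'
```

```text
time_s: 5.98
ee_pos: [0.5814, -0.1608, 0.0339]
eef_rot: [3.141, 0.0, 1.407]
force: [-1.1, 1.5, 5.9]
grip_width: 0.0118
time_s: 6.48
ee_pos: [0.5802, -0.1606, 0.0371]
eef_rot: [-3.139, -0.0, 1.407]
force: [1.1, -0.9, -20.0]
grip_width: 0.0118
```

```bash
python3 -m inch '[0,0,0.25,0,0,0,0,0,0,0.25,0,0,0,0,0,0,0,0,0,0,0.36,0,0,0,0,0,0,0.36,0,0,0,0,0,0,0.36,0,0,-2.2,0,0,0,0.36,0,0,-2.2,0,0,0,0.36,2,0,0,0,0,0,0.36,2.2,0,0,0,0,0,0.36,2,0,0,0,0,0,0.36,0,0,0,0,0,0,0.36,0,0,0,0,0,0,0.36]' 12
python3 - <<'E'
from h import *
plan([.5905,-.0997,.034],1.408)
E
```

```text
time_s: 7.98
ee_pos: [0.5912, -0.0996, 0.0771]
eef_rot: [-3.141, 0.0, 1.407]
force: [-0.2, 1.3, 0.4]
grip_width: 0.0338
t 7.97 pos [ 0.5912 -0.0996  0.0771] rot [-3.1411e+00  1.0000e-04  1.4074e+00]
now-axes cm [-0.02 -0.07  4.31] after-turn axes cm [-0.02 -0.07  4.31] turn [-0.0004  0.0001 -0.0006]
```

```bash
python3 -m inch '[0,0,2.1,0,0,0,0.36,0,0,2.1,0,0,0,0.36,0,0,0,0,0,0,0.36,0,0,0,0,0,0,0,0,0,0,0,0,0,0,0,0,0,0,0,0,0,0,0,0,0,0,0,0,0,0,0,0,0,0,0]' 12
python3 -m inch '[0,0,-0.2,0,0,0,0,0,0,-0.2,0,0,0,0,0,0,-0.1,0,0,0,0,0,0,0,0,0,0,0]'
```

```text
time_s: 8.98
ee_pos: [0.5916, -0.0996, 0.0361]
eef_rot: [3.141, 0.0, 1.407]
force: [-2.1, -0.2, 5.5]
grip_width: 0.0117
time_s: 9.48
ee_pos: [0.5903, -0.0994, 0.0391]
eef_rot: [-3.139, -0.0, 1.407]
force: [0.2, -0.4, -19.8]
grip_width: 0.0121
```

D is fastened as well (about −20 N). Next I'll test B.

```bash
python3 -m inch '[0,0,0.25,0,0,0,0,0,0,0.25,0,0,0,0,0,0,0,0,0,0,0.36,0,0,0,0,0,0,0.36,0,0,0,0,0,0,0.36,0,0,-2.1,0,0,0,0.36,0,0,-2.2,0,0,0,0.36,-3.1,0,0,0,0,0,0.36,-3.1,0,0,0,0,0,0.36,-3.1,0,0,0,0,0,0.36,-3.1,0,0,0,0,0,0.36,0,0,0,0,0,0,0.36,0,0,0,0,0,0,0.36]' 12
python3 - <<'E'
from h import *
plan([.5707,-.2220,.034],1.408)
E
```

```text
time_s: 11.1
ee_pos: [0.5712, -0.2214, 0.0784]
eef_rot: [-3.142, -0.0, 1.407]
force: [0.2, 0.1, -0.8]
grip_width: 0.0338
t 11.1 pos [ 0.5712 -0.2214  0.0784] rot [-3.1415e+00 -2.0000e-04  1.4071e+00]
now-axes cm [-0.07 -0.03  4.44] after-turn axes cm [-0.07 -0.03  4.44] turn [-0.0001 -0.0002 -0.0009]
```

```bash
python3 -m inch '[0,0,2.1,0,0,0,0.36,0,0,2.2,0,0,0,0.36,0,0,0,0,0,0,0.36,0,0,0,0,0,0,0,0,0,0,0,0,0,0,0,0,0,0,0,0,0,0,0,0,0,0,0,0,0,0,0,0,0,0,0]' 12
python3 -m inch '[0,0,-0.2,0,0,0,0,0,0,-0.2,0,0,0,0,0,0,-0.1,0,0,0,0,0,0,0,0,0,0,0]'
```

```text
time_s: 12.1
ee_pos: [0.5714, -0.2219, 0.0362]
eef_rot: [3.141, 0.0, 1.407]
force: [-0.8, 2.7, 6.0]
grip_width: 0.012
time_s: 12.6
ee_pos: [0.5701, -0.2217, 0.039]
eef_rot: [-3.139, -0.0, 1.407]
force: [0.3, -1.9, -19.9]
grip_width: 0.0121
```

```bash
python3 -m inch '[0,0,0.25,0,0,0,0,0,0,0.25,0,0,0,0,0,0,0,0,0,0,0.36,0,0,0,0,0,0,0.36,0,0,0,0,0,0,0.36,0,0,-2.1,0,0,0,0.36,0,0,-2.2,0,0,0,0.36,-3.1,0,0,0,0,0,0.36,-3.1,0,0,0,0,0,0.36,0,0,0,0,0,0,0.36,0,0,0,0,0,0,0.36]' 12
python3 - <<'E'
from h import *
plan([.5605,-.2825,.034],1.408)
im,d,K,D,W=cam("wrist"); P=cloud(d,K,D,W).reshape(-1,3)
f=P[(P[:,2]>.061)&(P[:,2]<.069)&(abs(P[:,1]+.2825)<.025)&(abs(P[:,0]-.56)<.05)]
print(len(f),f.mean(0).round(4),cv2.minAreaRect((f[:,:2]*1000).astype(np.float32)))
E
```

```text
time_s: 13.98
ee_pos: [0.561, -0.2826, 0.0784]
eef_rot: [-3.141, -0.0, 1.407]
force: [-0.2, -0.0, -0.1]
grip_width: 0.034
t 13.97 pos [ 0.561  -0.2826  0.0784] rot [-3.1414e+00 -2.0000e-04  1.4070e+00]
now-axes cm [-0.   -0.05  4.44] after-turn axes cm [-0.   -0.05  4.44] turn [-0.0002 -0.0002 -0.001 ]
1692 [ 0.5595 -0.2827  0.065 ] ((560.5453491210938, -282.6951599121094), (11.980650901794434, 49.46993637084961), 80.30651092529297)
```

```bash
python3 -m inch '[0,0,2.1,0,0,0,0.36,0,0,2.2,0,0,0,0.36,0,0,0,0,0,0,0.36,0,0,0,0,0,0,0,0,0,0,0,0,0,0,0,0,0,0,0,0,0,0,0,0,0,0,0,0,0,0,0,0,0,0,0]' 12
python3 -m inch '[0,0,-0.2,0,0,0,0,0,0,-0.2,0,0,0,0,0,0,-0.1,0,0,0,0,0,0,0,0,0,0,0]'
```

```text
time_s: 15.02
ee_pos: [0.5613, -0.2831, 0.0361]
eef_rot: [3.141, 0.0, 1.407]
force: [-1.3, 2.4, 5.4]
grip_width: 0.012
time_s: 15.52
ee_pos: [0.5609, -0.2831, 0.0404]
eef_rot: [-3.142, -0.0, 1.407]
force: [0.3, 0.2, -3.0]
grip_width: 0.0121
```

A is the loose one: it rose freely, with only about 3 N of weight. I'll grip harder, lift it and carry it to just beside the frame.

```bash
python3 -m inch '[0,0,0,0,0,0,0,0,0,0,0,0,0,0,0,0,-1.5,0,0,0,0,0,0,-2,0,0,0,0,0,0,-2.5,0,0,0,0,0,0,-2.5,0,0,0,0,0,0,-2.5,0,0,0,0,0,0,-1.5,0,0,0,0,0,0,0,0,0,0,0]' 35
python3 -m inch '[0,0,0,0,0,0.041,0,2,-0.5,0,0,0,0,0,4,-1.1,0,0,0,0,0,4,-1.1,0,0,0,0,0,4,-1.1,0,0,0,0,0,4,-1.2,0,0,0,0,0,4,-1.2,0,0,0,0,0,4,-1.2,0,0,0,0,0,4,-1.2,0,0,0,0,0,4,-1.2,0,0,0,0,0,4,-1.2,0,0,0,0,0,3,-0.5,0,0,0,0,0,0,0,0,0,0,0,0,0,0,0,0,0,0,0]'
python3 - <<'E'
from h import *
im,d,K,D,W=cam("wrist"); save("w_near",im); np.savez("wn.npz",im=im,d=d,K=K,D=D,W=W)
plan([.5505,.2325,.165],1.366)
E
```

```text
time_s: 16.65
ee_pos: [0.5613, -0.2833, 0.167]
eef_rot: [3.139, 0.001, 1.407]
force: [0.5, 0.2, -3.6]
grip_width: 0.0119
time_s: 18.4
ee_pos: [0.5312, 0.1417, 0.1651]
eef_rot: [-3.141, 0.0, 1.367]
force: [-0.5, 0.1, -2.6]
grip_width: 0.0121
t 18.45 pos [0.5314 0.1413 0.1652] rot [-3.1411e+00  3.0000e-04  1.3661e+00]
now-axes cm [9.32 0.02 0.02] after-turn axes cm [9.32 0.02 0.02] turn [-0.0005  0.0003  0.0001]
```

View pics/w_near.png

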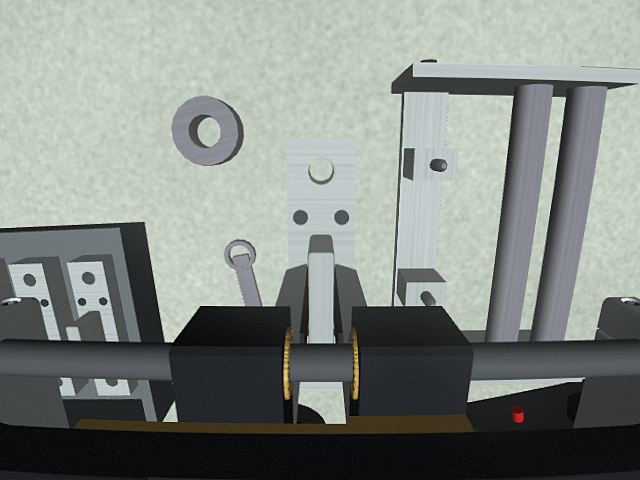

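The wrist view shows the held leaf with its near socket at (320,170). Pintle 1 is at about (440,165) and pintle 2 at about (428,297), both on raised blocks. I'll fit both pintles, and the leaf relative to the tool.

Run:
```python
from h import *
from scipy.optimize import least_squares
def rad(z): return np.where(z<.064,.005,.005-.003*(z-.064)/.007)
res={}
for f,pts in (("ws.npz",[(322,167),(319,272)]),("wn.npz",[(438,165),(428,297)])):
    z=np.load(f); a=(z["K"],z["D"],z["W"]); P=cloud(z["d"],*a); C=[]
    for u,v in pts:
        q=P[v-16:v+16,u-16:u+16].reshape(-1,3)
        top=np.median(q[(q[:,2]>.045)&(q[:,2]<.053)][:,2])
        t=q[(q[:,2]>top+.003)&(q[:,2]<.0705)]; t=t[np.hypot(*(t[:,:2]-np.median(t[:,:2],0)).T)<.01]
        r=least_squares(lambda c:np.hypot(t[:,0]-c[0],t[:,1]-c[1])-rad(t[:,2]-top+.05),t[:,:2].mean(0)+.002*np.sign(t[:,:2].mean(0)-z["W"][:2,3]),loss='soft_l1',f_scale=.0005)
        print(f,"shoulder",top.round(4),len(t),"maxz",q[:,2][q[:,2]<.09].max().round(4),"c",r.x.round(4),"rms",np.sqrt((r.fun**2).mean()).round(5)); C.append(r.x)
    C=np.array(C);d=C[1]-C[0];print("  mid",C.mean(0).round(4),np.hypot(*d).round(4),np.arctan2(d[1],d[0]).round(4))
# leaf in tool frame
p=ctrl.camera_params("wrist"); M=np.array(p["mount"]); L=cloud(z["d"],z["K"],z["D"],M)
q=L[130:265,270:375].reshape(-1,3); 
b=q[(q[:,2]<.03)&(q[:,2]>-.03)]; print("bar top tool z",np.percentile(b[:,2],[10,50,90]).round(4))
zt=np.median(b[:,2]); b=b[abs(b[:,2]-zt)<.004]
for y in (-.07,-.06,-.05,-.04): 
    s=b[abs(b[:,1]-y)<.003]; print(y,len(s),s[:,0].min().round(4),s[:,0].max().round(4),s[:,2].mean().round(4))
print("y end",np.percentile(b[:,1],[0.2,1]).round(4))
im=z["im"][145:195,295:347].astype(int); sat=im.max(2)-im.min(2); 
g=cv2.cvtColor(z["im"],cv2.COLOR_RGB2GRAY)
r=L[145:195,295:347]; m=(z["d"][145:195,295:347]>np.median(z["d"][150:160,295:347])+.04); m[:8]=0
n,lab,st,ce=cv2.connectedComponentsWithStats(m.astype(np.uint8)); i=[j for j in range(1,n) if st[j,4]>150]; print(st[i],ce[i])
for j in i: print("hole tool",onz([ce[j]+[295,145]],zt,z["K"],z["D"],M).round(4))
```

```text
ws.npz shoulder 0.0504 59 maxz 0.0725 c [0.494  0.2443] rms 0.00036
ws.npz shoulder 0.0502 64 maxz 0.0721 c [0.6075 0.2207] rms 0.00051
  mid [0.5508 0.2325] 0.116 -0.2049
wn.npz shoulder 0.0501 158 maxz 0.0725 c [0.4936 0.2445] rms 0.00037
wn.npz shoulder 0.0501 129 maxz 0.0725 c [0.6074 0.2214] rms 0.00052
  mid [0.5505 0.2329] 0.1161 -0.1998
bar top tool z [0.0052 0.0067 0.0076]
-0.07 839 -0.0185 0.0171 0.0067
-0.06 554 -0.0187 0.0174 0.0068
-0.05 742 -0.0184 0.017 0.0068
-0.04 753 -0.0186 0.0173 0.0067
y end [-0.0755 -0.075 ]
[[ 14  14  24  22 398]] [[25.45477387 24.47236181]]
hole tool [[-0.0007 -0.0596  0.0067]]
```

```bash
python3 -m inch '[3,0,0,0,0,-0.002,0,3,0,0,0,0,0,0,2.4,0.1,0,0,0,0,0,1,0,0,0,0,0,0,0,0,2,0,0,0,0,0,0,2,0,0,0,0,0,0,1,0,0,0,0,0,0,0,0,0,0,0,0,0,0,0,0,0,0]'
python3 - <<'E'
from h import *
plan([.5513,.2333,.081],1.368)
im,d,K,D,W=cam("wrist"); save("w_over",im)
E
```

```text
time_s: 19.58
ee_pos: [0.5521, 0.2334, 0.1163]
eef_rot: [3.141, -0.001, 1.368]
force: [-0.2, -0.2, -2.7]
grip_width: 0.012
t 19.57 pos [0.5521 0.2334 0.1163] rot [ 3.1406e+00 -6.0000e-04  1.3677e+00]
now-axes cm [-0.03 -0.08  3.53] after-turn axes cm [-0.03 -0.08  3.53] turn [ 0.001  -0.0006 -0.0003]
```

View pics/w_over.png

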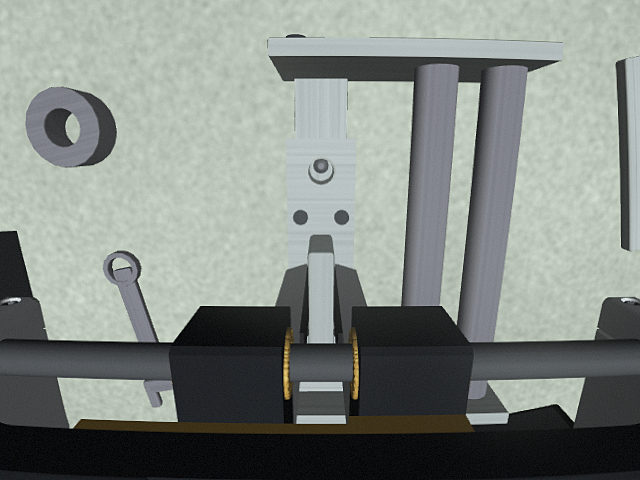

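The near pintle shows centred inside the near socket at (321,166). I'll apply the small correction and come down slowly.

```bash
python3 -m inch '[-0.03,-0.07,0,0,0,0,0,0,0,0.5,0,0,0,0,0,0,0.5,0,0,0,0,0,0,0.5,0,0,0,0,0,0,0.5,0,0,0,0,0,0,0,0,0,0,0]' 15
python3 - <<'E'
from h import *
plan([.5513,.2333,.081],1.368); print(np.round(ctrl.get_obs()["moment"],3))
E
```

```text
time_s: 20.38
ee_pos: [0.5508, 0.2334, 0.0949]
eef_rot: [-3.141, 0.0, 1.368]
force: [-0.5, 0.0, -3.5]
grip_width: 0.0118
t 20.38 pos [0.5508 0.2334 0.0949] rot [-3.1409e+00  4.0000e-04  1.3680e+00]
now-axes cm [0.01 0.05 1.39] after-turn axes cm [0.01 0.05 1.39] turn [-0.0007  0.0004  0.    ]
[ 0.024 -0.023  0.003]
```

```bash
python3 -m inch '[0,0.03,0.4,0,0,0,0,0,0,0.4,0,0,0,0,0,0,0.3,0,0,0,0,0,0,0.2,0,0,0,0,0,0,0,0,0,0,0]' 15
python3 - <<'E'
from h import *
plan([.5513,.2333,.081],1.368); print(np.round(ctrl.get_obs()["moment"],3))
E
```

```text
time_s: 21.0
ee_pos: [0.5512, 0.2333, 0.0823]
eef_rot: [-3.141, 0.0, 1.368]
force: [-0.6, -0.4, -2.9]
grip_width: 0.0117
t 21.0 pos [0.5512 0.2333 0.0823] rot [-3.1414e+00  1.0000e-04  1.3680e+00]
now-axes cm [-0.    0.01  0.13] after-turn axes cm [-0.    0.01  0.13] turn [-0.0002  0.0001 -0.    ]
[ 0.074 -0.026  0.031]
```

```bash
python3 -m inch '[0,0,0.1,0,0,0,0,0,0,0.1,0,0,0,0,0,0,0,0,0,0,0]' 15
```

```text
time_s: 21.38
ee_pos: [0.5514, 0.2334, 0.0812]
eef_rot: [3.141, -0.0, 1.368]
force: [-3.6, -1.5, 5.2]
grip_width: 0.0121
```

The leaf is down: contact at the expected TCP height of 0.081 m. I'll release, back off and check.

```bash
python3 -m inch '[0,0,0,0,0,0,0.36,0,0,0,0,0,0,0.36,0,0,0,0,0,0,0.36,0,0,0,0,0,0,0.36,0,0,-1,0,0,0,0.36,0,0,-2,0,0,0,0.36,0,0,-3,0,0,0,0.36,0,0,-4,0,0,0,0.36,0,0,-4,0,0,0,0.36,0,-1,-3,0,0,0,0.36,0,0,0,0,0,0,0.36,0,0,0,0,0,0,0.36]'
python3 - <<'E'
from h import *
im,d,K,D,W=cam("wrist"); save("w_end",im)
P=cloud(d,K,D,W).reshape(-1,3)
b=P[(abs(P[:,0]-.55)<.09)&(abs(P[:,1]-.2327)<.04)&(P[:,2]>.06)&(P[:,2]<.12)]
f=b[b[:,2]>.1]; t=b[(b[:,2]>.065)&(b[:,2]<.085)]
print("fin top",np.median(f[:,2]).round(4),"bar rect",cv2.minAreaRect((t[:,:2]*1000).astype(np.float32)))
A=np.c_[t,][:,:]; c=np.linalg.lstsq(np.c_[t[:,:2]-t[:,:2].mean(0),np.ones(len(t))],t[:,2],rcond=None)[0]; print("bar top plane",c.round(4),np.median(t[:,2]).round(4))
E
```

```text
time_s: 22.88
ee_pos: [0.5413, 0.2352, 0.2495]
eef_rot: [-3.141, 0.001, 1.368]
force: [-0.0, -0.1, -0.9]
grip_width: 0.034
fin top 0.1102 bar rect ((550.84521484375, 232.43377685546875), (36.02436065673828, 149.0673370361328), 78.36863708496094)
bar top plane [-0.0028 -0.003   0.0742] 0.0743
```

View pics/w_end.png

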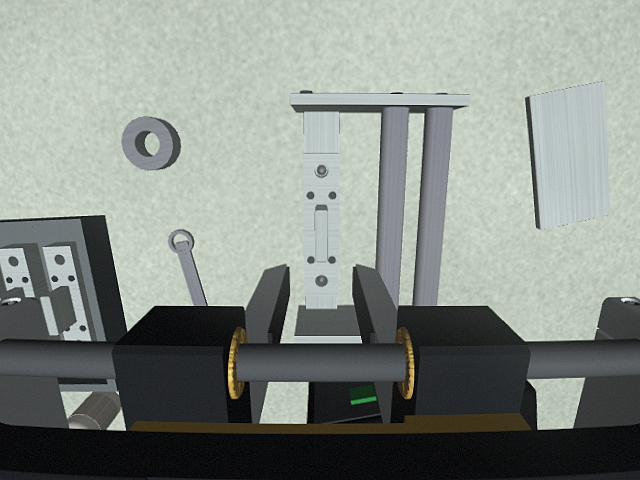

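The leaf sits level with pintles showing in both sockets, at (321,171) and (320,281). Its bar top is at 0.074 m and its fin top at 0.110 m, as expected for a leaf on the shoulders. I'll compare the bench with the first top view, then hand in.

Run:
```python
from h import *
im,d,K,D,W=cam("top"); z=np.load("top.npz")
m=(cv2.absdiff(im,z["im"]).max(2)>40).astype(np.uint8); n,l,s,c=cv2.connectedComponentsWithStats(cv2.dilate(m,np.ones((3,3))))
print([(c[i].round().tolist(),int(s[i,4])) for i in range(1,n) if s[i,4]>25])
save("top_end",cv2.resize(im[130:400,150:560],(800,527)))
print(ctrl.hand_in(),ctrl.get_obs()["time_s"])
```

```text
[([221.0, 363.0], 38632), ([434.0, 208.0], 130), ([433.0, 250.0], 49), ([377.0, 412.0], 152), ([405.0, 453.0], 861), ([372.0, 422.0], 79), ([395.0, 446.0], 41)]
the job is handed in; nothing more can be done
the job is handed in; nothing more can be done
```

View pics/top_end.png

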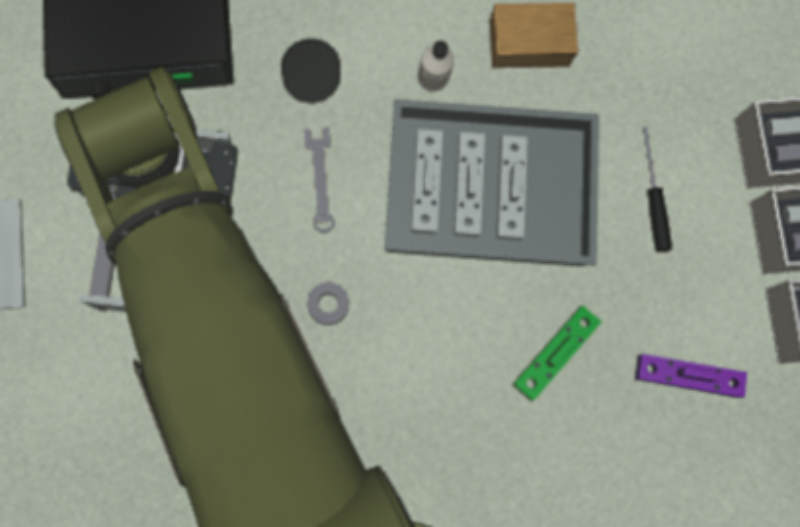

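The loose gate leaf is hanging on the roller frame with both sockets over the pintles, released, and the job is handed in at about 23 s. I tried all four leaves: three stopped hard at about 20 N. The one at the screwdriver end (-y side) of the tote lifted freely at about 3 N, so that is the one I hung.

**Seating:** in the wrist view after release, both pintles show in the sockets. The bar top is at 74 mm and level to about 0.4 mm end to end, and the fin top is at 110 mm, as expected for a leaf fully down on the shoulders. Its centre is within 1 mm of the measured seat. The gripper is clear, about 14 cm above the fin.

**Rest of the bench:** in the last top view the three fastened leaves, the look-alikes and the bystanders in clear view had not moved. The arm hid the frame in that picture, so the seating check rests on the wrist view alone. No check failed; the only disagreement was early on, when the rough first estimates of the seat were a few millimetres apart, and I used the fit to the two pintles instead.

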